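Find the fuller staple cartridge on the beam balance

ROBOT

A 6-joint arm with a two-finger parallel gripper is mounted at the origin on a cart in front of the work surface, level with it; the furniture and walls round the work are solid. World frame = base frame: x ahead of the robot, y to its left, z up, the work surface at z = 0. Lengths are in mm, angles in rad, forces in N, time in s.
With the tool pointing down it reaches from about 350 to 975 mm from the base axis. Payload 7.1 kg.
Tool frame: the origin (TCP) lies midway between the tips of the shut fingers; the grasp point (between the pads) lies 19 mm behind it (ctrl.grasp_offset is the distance from the TCP to the grasp point, in mm); z points along the fingers, y is the line along which they close (so a half turn about z gives the same grasp; the last joint's range is limited). The gripper opens to 88 mm and grips with 3 to 60 N. Pads are 20 mm wide; open, the fingers measure 115 mm over their backs; the gripper's body (75 mm by 178 mm) begins 61 mm behind the grasp point.
Start: joints at [-1.184, 0.423, 1.63, -0, 1.089, -0.019], TCP at [246.737, -574.218, 222.675] pointing down, gripper open.
Joint ranges: [-3, 3], [-0.9, 2.11], [0.09, 2.58], [-1.31, 4.45], [0.11, 2.69], [-2.54, 2.54]. Speed limits (rad/s): [2.39, 2.39, 3.01, 3.14, 3.14, 3.14].

INTERFACE

Orientations are given as a rotation vector (axis times angle).
In Python, from workcell import ctrl gives the robot as it stands. The module is installed in compiled form; this text tells all that it offers.
- The arm moves only by the tool servo_tool, never from a script. Its argument "rows" is a list of rows, each a list of 7 numbers: the turn, a rotation vector about the tool's x, y, z as a fraction of full scale, then the shift along the tool's x, y, z as a fraction of full scale, then the finger opening in mm, from 0 to 87.8. A call has 1 to 10 rows; each row is the pose to reach, as a shift and turn from the pose commanded when the call began, along the tool's axes at that moment; what a row does not reach only later rows make up. Full scale, the value 1, is 20 cm for a shift and 1.5 rad for a turn. A row lasts 1/8 s, in which the tool goes at most 62.5 mm and 10.7 degrees, less where a joint would pass 70% of its speed; a pose out of reach is approached as far as the arm can. A call with a number of a shift or a turn outside -1 to 1 is refused whole. A call with a gripper value outside its range is refused whole. The fingers move at their own pace and stop on an object; the grip force is fixed at half the most. Time passes only in rows, so rows that repeat a pose let the fingers close. It gives the time, the measured TCP pose, the force, the opening and the grip force at its end, in the units of the state.
- ctrl.get_obs(): the state, without advancing time (a new reading comes with each control period).
- ctrl.get_image(name): name is "side" or "top" or "wrist"; returns (picture, depth): 480x640x3 uint8, red, green, blue; 480x640 float32, mm along the optical axis (not along the pixel's ray), 0 where there is no reading.
- ctrl.camera_info(name): a dict with "intrinsics" (3x3 intrinsics, pixels), "R" (3x3) and "t" (3): a world point X has camera coordinates R X + t. Camera axes: x right, y down, z forward; pixel columns grow to the right and rows downward; lengths in mm; the calibration is good to about 2 mm. The wrist camera is an equidistant fisheye: a pixel r from the principal point sees the ray r / f radians off the axis. A picture is of the moment at which its call begins: read the wrist's pose just before it. camera_info takes no time and is no camera call; for the wrist camera it gives the pose at the moment of the call.
- ctrl.close_job(): hands the job in; it is judged then, once.
The state is a dict: "t": time; "qpos": joint angles; "qvel": joint speeds; "joint_torque": joint torques, N m; "ee_pos": TCP position; "orientation": TCP orientation; "ft_force": force on the tool from outside, world axes, zero at the start; "moment": the same for the moment, N m; "width": finger opening in mm; "grasp_force": force on a finger pad.
Only numpy, scipy, OpenCV 4.12 (cv2) and the standard library are available. Lean on these libraries where they do the work, as an engineer would, in place of code of your own. Each camera call takes 0.05 s, during which the arm holds its last target. There are 200 camera calls.

TASK

The two staple cartridges hanging on the beam balance look alike, but one is nearly used up. Turn the arrest lever right over to free the beam and let it tip and come to rest to show which one is heavier, then turn the lever back until it comes up firm and clamps the beam level again, without forcing it. With the beam clamped, lift the heavier cartridge off its hook and stand it upright in the tray; leave the lighter one hanging and the beam clamped.

Things in the scene. Friction and masses are not known exactly. Their poses are not given: they have to be found in the camera images.
- balance: Beam balance, fixed: grey base plate 150 x 240 mm, 20 mm high. Origin at the centre of its underside; x points to the back (away from the lever), y along the beam to the left seen from the lever's side, z up. The beam runs along y above x = +20 mm. An upright lever shaft stands at x = -50 mm, y = 0 in front of the beam.
- arrest_lever (a joint): Angle (rad) of the arrest lever about its upright shaft, 0 to 1.5, growing counter-clockwise from above. In the balance's frame the grip is at x = -0.05 - 0.075 cos(angle - 0.75), y = -0.075 sin(angle - 0.75) m: front left at 0, front right at 1.5. The beam is quite free from 1.35 up. Found at 0.25 to 0.3: backed off a little, the beam loosely held, not clamped. Stays where it is left.
- lever_grip (a point): On the axis of the upright round black grip at the lever's end, 69 mm above the worktop. The grip is 14 mm across, from 41 to 79 mm above the worktop; the flat steel arm beneath (40 to 47 mm up) is 75 mm from shaft to grip. Friction takes about 3 N here; a good clamp takes 8 to 12 N; about 20 N overloads the beam.
- cradle: Arrest cradle: two pads on rods under the beam, 88 mm either side of its middle. Turning the lever back lifts both, 10 mm per rad, until they press the beam level; the lever angle where it comes up firm differs between set-ups (0.02 to 0.24) and must be felt. Clamped: more than 5 N on the beam (usually 10 to 30). Over 150 N overloads it. It touches only the beam.
- beam: Aluminium beam 270 mm long, 16 mm high, 12 mm thick, along its own y axis; origin on its pivot in the middle, about 150 mm above the worktop (the stand's height varies by 2 mm). Level when its z axis is upright; it tips about its x axis by at most 0.12 rad either way, the heavier side down, in about a second.
- hook_left (a point): Seat of the steel wire hook at the left (+y) end of the beam, 120 mm from the pivot, 42 mm in front of the beam. The 4 mm wire runs to the front (-x of the balance); its upturned tip rises 11 mm above this point and ends 13 mm in front. To unhook, lift a cartridge by 14 to 20 mm and draw it to the front by 30 mm or more.
- hook_right (a point): The same hook at the right (-y) end of the beam.
- cartridge_p: One of two closed staple cartridges that look the same: grey plastic box 24 x 36 x 56 mm (x, y, z) with a pointed steel wire bail on top (3.5 mm wire, 26 mm wide, peak 86 mm above the underside). Origin at the centre of the underside, z up. It hangs by the bail, x along the hook wire. 80 to 240 g, 50 g or more apart; either name may be on either hook.
- cartridge_q: The other cartridge, the same in shape.
- cartridge_p_eye (a point): Inside of the bail's peak of cartridge_p, 80 mm above its underside; about 1 mm from the hook's seat while it hangs.
- cartridge_q_eye (a point): The same point of cartridge_q.
- tray: Black open tray, fixed: outside 130 x 115 mm (its x, y), 22 mm high, walls 4 mm, floor 4 mm thick. Origin at the centre of its underside.
- tray_in (a point): Centre of the tray's inner floor, 4 mm above the worktop; axes as the tray.
Things that resemble listed ones, but are neither listed nor needed, are in the scene too. Leave any turquoise look-alike of the cartridge_p alone.

How it is judged (in metres and radians):
On the way, in this order (a step that is already met when the one before it is completed fails the run):
1. the beam is free and has tipped to its heavier side (more than 0.09 rad) (angle between beam's own z axis and vertical above 0.09 rad and value of joint arrest_lever above 1.2 rad and angular speed of beam below 0.1 rad/s), for 0.4 s.
2. the beam is clamped level again with both cartridges on their hooks (angle between beam's own z axis and vertical below 0.02 rad and contact force between cradle and beam above 5 N and (distance between cartridge_p_eye and hook_left below 0.015 m or distance between cartridge_p_eye and hook_right below 0.015 m) and (distance between cartridge_q_eye and hook_left below 0.015 m or distance between cartridge_q_eye and hook_right below 0.015 m)), for 0.3 s.
3. the heavier cartridge is off its hook while the beam is clamped (distance between cartridge_p_eye and hook_left above 0.04 m and distance between cartridge_p_eye and hook_right above 0.04 m and contact force between cradle and beam above 5 N), for 0.1 s.
At the end, for the whole second after the job is handed in: Heavier cartridge upright (0.1 rad) and at rest on the tray floor (within 52 mm in x, 45 mm in y of its middle, 4 mm in height); lighter one hanging still, eye within 15 mm of its hook's seat; beam level within 0.02 rad, clamped with over 5 N (z of cartridge_p in the frame of tray_in between -0.004 and 0.004 m and x of cartridge_p in the frame of tray_in between -0.052 and 0.052 m and y of cartridge_p in the frame of tray_in between -0.045 and 0.045 m and angle between cartridge_p's own z axis and vertical below 0.1 rad and linear speed of cartridge_p below 0.02 m/s and (distance between cartridge_q_eye and hook_left below 0.015 m or distance between cartridge_q_eye and hook_right below 0.015 m) and linear speed of cartridge_q below 0.1 m/s and angle between beam's own z axis and vertical below 0.02 rad and contact force between cradle and beam above 5 N); the robot touches nothing.
It fails at once if the lighter cartridge is taken off its hook (distance between cartridge_q_eye and hook_left above 0.04 m and distance between cartridge_q_eye and hook_right above 0.04 m).
It fails at once if the heavier cartridge is taken off while the beam is not clamped ((distance between cartridge_p_eye and hook_left above 0.03 m and distance between cartridge_p_eye and hook_right above 0.03 m) and not (horizontal distance between cartridge_p and tray_in below 0.12 m) and contact force between cradle and beam below 3 N).
It fails at once if the lever is forced: the cradle presses on the beam with more than 150 N (contact force between cradle and beam above 150 N).
It also fails if it takes over 69 s, if anything falls off the work surface, if the arm or the gripper's body presses on something with over 40 N, if the wrist force passes 120 N, or if a joint passes its speed limit or range.

## Working session

There is one attempt and no reset: what is moved stays moved. The work goes in short steps, Python scripts to look and compute and a tool call to move; the robot and the scene stay as the last step left them, time stands still between calls to the robot, and variables do not carry over. Pictures are saved under pics/ and viewed, at most 10 in all, crops included, and the job is handed in when it is done.

Besides the shell and the picture viewer there is one more tool, called after ">>>" by a JSON object that holds its "op" and its "data", one argument or row to a line. servo_tool: Moves the arm, as the interface text tells. Its arguments: {"type":"object","properties":{"rows":{"type":"array","items":{"type":"array","items":{"type":"number"}}}},"required":["rows"]}

```bash
mkdir -p pics
cat > h.py <<'E'
import numpy as np, cv2
from scipy.spatial.transform import Rotation as Ro
from workcell import ctrl
def snap(n,f):
    i=ctrl.camera_info(n); p,d=ctrl.get_image(n)
    cv2.imwrite(f'pics/{f}.png',p[:,:,::-1]); np.savez(f'pics/{f}.npz',p=p,d=d,K=i['intrinsics'],R=i['R'],t=i['t']); return p,d
def px(f,u,v,depth=None,z=None,h=1):
    s=np.load(f'pics/{f}.npz'); K,R,t=s['K'],s['R'],s['t']
    if depth is None:
        w=s['d'][v-h:v+h+1,u-h:u+h+1]; depth=np.median(w[w>0]) if (w>0).any() else 0
    r=np.linalg.solve(K,[u,v,1.]); o=-R.T@t; r=R.T@r
    if z is not None: depth=(z-o[2])/r[2]
    return (o+r*depth).round(1)
def proj(f,X):
    s=np.load(f'pics/{f}.npz'); c=s['R']@np.array(X,float)+s['t']; c=s['K']@c; return (c[:2]/c[2]).round(1)
E
python3 - <<'E'
from h import *
snap('top','top0'); snap('side','side0')
o=ctrl.get_obs(); print({k:np.round(v,3) for k,v in o.items()})
for n in('top','side'):
    i=ctrl.camera_info(n); print(n,(-i['R'].T@i['t']).round(), i['R'].round(2).tolist(), i['intrinsics'][0][0])
print(Ro.from_rotvec(o['orientation']).as_matrix().round(3), ctrl.grasp_offset)
E
```

```text
{'t': np.float64(0.1), 'qpos': array([-1.184,  0.424,  1.631, -0.   ,  1.089, -0.019]), 'qvel': array([ 0.   , -0.001, -0.002, -0.001,  0.002,  0.   ]), 'joint_torque': array([ 0.0000e+00, -5.4562e+01, -2.7432e+01,  6.5000e-02,  1.9000e-02,
       -0.0000e+00]), 'ee_pos': array([ 246.565, -573.773,  221.981]), 'orientation': array([-3.076, -0.633,  0.   ]), 'ft_force': array([ 0.464,  0.291, -0.256]), 'moment': array([0.019, 0.025, 0.015]), 'grasp_force': np.float64(0.0), 'width': np.float64(87.909)}
top [ 425.   30. 1124.] [[0.01, -1.0, 0.01], [-1.0, -0.01, -0.06], [0.06, -0.01, -1.0]] 461.8042653092677
side [ 14. 795. 651.] [[-0.84, -0.54, -0.01], [-0.27, 0.44, -0.86], [0.47, -0.72, -0.51]] 502.3667032470065
[[ 0.919  0.395 -0.001]
 [ 0.395 -0.919  0.001]
 [ 0.    -0.001 -1.   ]] 18.700000000000003
```

View pics/top0.png

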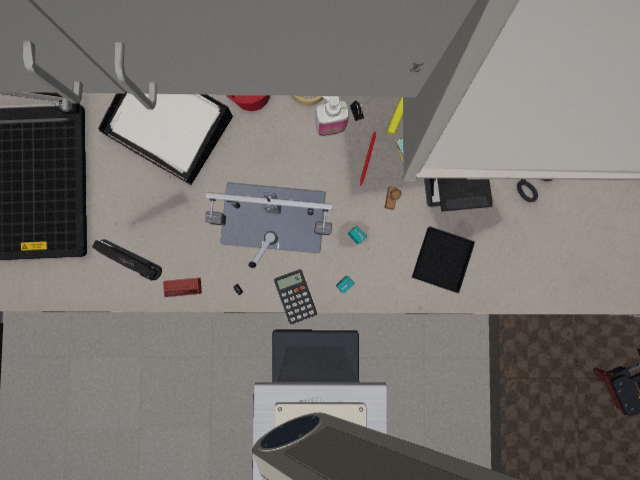

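View pics/side0.png

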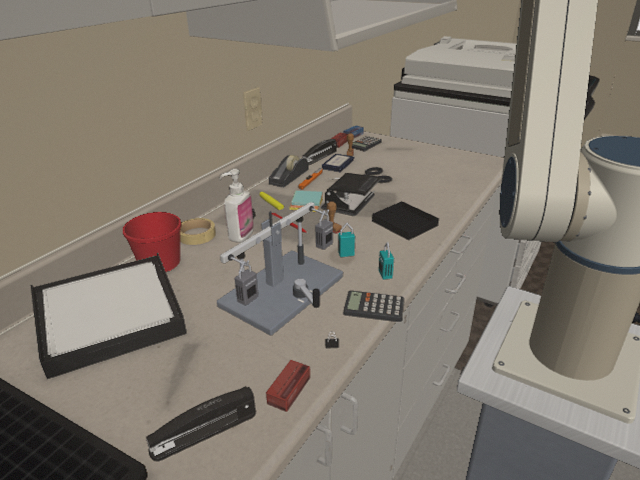

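The top view shows the balance base around (273,217) and the beam from (207,196) to (330,207). The grey cartridges are at (214,218) and (323,228), and the lever grip is at (252,265). The tray is at (443,260).

Possible mix-ups:
- **Cartridges:** turquoise look-alikes at (357,235) and (345,284). I want the two grey ones on the hooks.
- **Tray:** the paper tray at (166,130) and the black punch at (465,190). I want the empty square tray at (443,260).

Next is a close crop to check these.

Run:
```python
from h import *
p=cv2.imread('pics/top0.png')
a=cv2.resize(p[175:275,195:345],None,fx=5.3,fy=5.3,interpolation=cv2.INTER_CUBIC)
cv2.imwrite('pics/c0.png',a[:600,:800])
for n,u,v,z in [('gripL',252,265,79),('shaft',270,239,60),('c1',227,183,20),('c2',327,191,20),('c3',321,252,20),('c4',221,244,20),('cartL',214,218,None),('cartR',323,228,None),('t1',426,227,22),('t2',474,239,22),('t3',462,291,22),('t4',412,278,22)]:
    print(n,px('top0',u,v,z=z),px('top0',u,v))
```

```text
gripL [433.3 158.5  79. ] [433.3 158.5  79.1]
shaft [493.7 120.4  60. ] [494.2 121.1  52.4]
c1 [630.4 229.   20. ] [630.5 229.2  19.4]
c2 [613.4 -11.8  20. ] [ 6.167e+02 -1.250e+01  6.000e-01]
c3 [466.2   1.6  20. ] [466.9   1.1   0.6]
c4 [483.3 240.4  20. ] [4.843e+02 2.442e+02 1.000e-01]
cartL [534.1 236.9 124. ] [534.1 236.9 124. ]
cartR [512.3   1.  148.4] [512.3   1.  148.4]
t1 [ 528.3 -250.2   22. ] [ 530.3 -255.5    1.2]
t2 [ 500.5 -365.8   22. ] [ 5.019e+02 -3.735e+02  4.000e-01]
t3 [ 375.9 -335.4   22. ] [ 375.  -342.5    0.5]
t4 [ 405.9 -215.9   22. ] [ 405.5 -220.6    0.9]
```

View pics/c0.png

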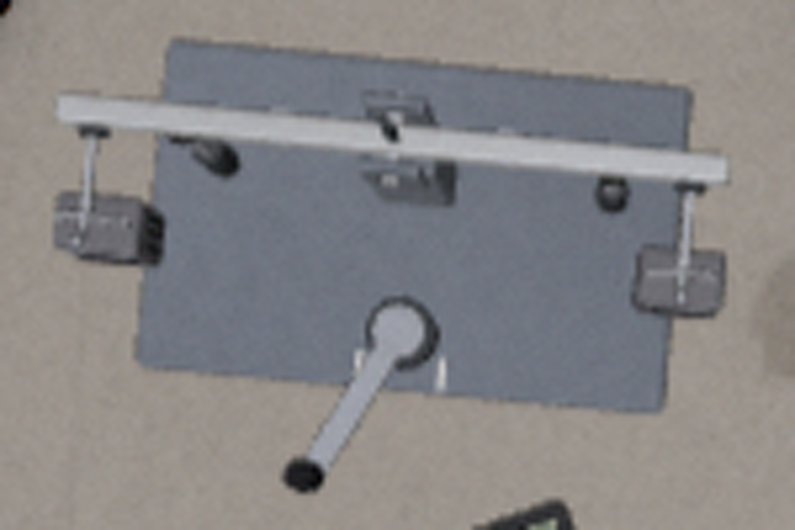

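The crop confirms two grey cartridges on the hooks at crop (105,228) and (680,280). The lever shaft is at (398,328) and the grip at (304,474). The beam ends are at (60,107) and (727,168), and the base corners are clear. Next I fit the balance frame.

```bash
cat >> h.py <<'E'
def pc(f,u,v,z,s=5.3,o=(195,175)): return px(f,(u+.5)/s-.5+o[0],(v+.5)/s-.5+o[1],z=z)
E
python3 - <<'E'
from h import *
C=np.array([pc('top0',u,v,20) for u,v in[(170,40),(692,92),(662,410),(138,365)]])
print(C, np.linalg.norm(C-np.roll(C,1,0),axis=1))
M=np.array([[75,120],[75,-120],[-75,-120],[-75,120]])
c=C.mean(0)[:2]; a=sum(m[0]*(q[1]-c[1])-m[1]*(q[0]-c[0]) for m,q in zip(M,C)); b=sum(m@(q[:2]-c) for m,q in zip(M,C))
th=np.arctan2(a,b); R=np.array([[np.cos(th),-np.sin(th)],[np.sin(th),np.cos(th)]])
print('c',c,'yaw',th)
W=lambda x,y:(c+R@[x,y]).round(1)
L=lambda P:(R.T@(np.array(P[:2])-c)).round(1)
e=[pc('top0',u,v,158) for u,v in[(60,107),(727,168)]]; print('beam ends local',[L(q) for q in e], e)
s=pc('top0',398,328,55); g=pc('top0',304,474,79); print('shaft',s,L(s),'grip',g,L(g),'dist',np.linalg.norm(g[:2]-W(-50,0)))
l=L(g); print('angle',np.arctan2(-l[1],-(l[0]+50))+.75)
print('shaft pred',W(-50,0),'hooks',W(-22,120),W(-22,-120))
for A in(0,.1,.2,.25,.75,1.4,1.5): print(A,W(-50-75*np.cos(A-.75),-75*np.sin(A-.75)))
T=np.array([px('top0',u,v,z=22) for u,v in[(426,227),(474,239),(462,291),(412,278)]]); print('tray',T.mean(0),np.linalg.norm(T-np.roll(T,1,0),axis=1),np.arctan2(*(T[0]-T[3])[1::-1]))
E
```

```text
Traceback (most recent call last):
  File "h.py", line 16, in pc
    def pc(f,u,v,z,s=5.3,o=(195,175)): return px(f,(u+.5)/s-.5+o[0],(v+.5)/s-.5+o[1],z=z)
                                              ~~^^^^^^^^^^^^^^^^^^^^^^^^^^^^^^^^^^^^^^^^^
  File "h.py", line 10, in px
    w=s['d'][v-h:v+h+1,u-h:u+h+1]; depth=np.median(w[w>0]) if (w>0).any() else 0
      ~~~~~~^^^^^^^^^^^^^^^^^^^^^
TypeError: slice indices must be integers or None or have an __index__ method
```

```bash
sed -i 's/if depth is None:/if depth is None and z is None:/' h.py
cat >> h.py <<'E'
def bal():
    C=np.array([pc('top0',u,v,20) for u,v in[(170,40),(692,92),(662,410),(138,365)]])
    M=np.array([[75,120],[75,-120],[-75,-120],[-75,120]])
    c=C.mean(0)[:2]; a=sum(m[0]*(q[1]-c[1])-m[1]*(q[0]-c[0]) for m,q in zip(M,C)); b=sum(m@(q[:2]-c) for m,q in zip(M,C))
    th=np.arctan2(a,b); return C,c,th,np.array([[np.cos(th),-np.sin(th)],[np.sin(th),np.cos(th)]])
C,c,th,R=bal()
W=lambda x,y:(c+R@[x,y]).round(1)
L=lambda P:(R.T@(np.array(P[:2])-c)).round(1)
E
cat > m.py <<'E'
from h import *
print(C, np.linalg.norm(C-np.roll(C,1,0),axis=1))
print('c',c,'yaw',th)
e=[pc('top0',u,v,158) for u,v in[(60,107),(727,168)]]; print('beam ends local',[L(q) for q in e], e)
s=pc('top0',398,328,55); g=pc('top0',304,474,79); print('shaft',s,L(s),'grip',g,L(g),'dist',np.linalg.norm(g[:2]-W(-50,0)))
l=L(g); print('angle',np.arctan2(-l[1],-(l[0]+50))+.75)
print('shaft pred',W(-50,0),'hooks',W(-22,120),W(-22,-120))
for A in(0,.1,.2,.25,.75,1.4,1.5): print(A,W(-50-75*np.cos(A-.75),-75*np.sin(A-.75)))
T=np.array([px('top0',u,v,z=22) for u,v in[(426,227),(474,239),(462,291),(412,278)]]); print('tray',T.mean(0),np.linalg.norm(T-np.roll(T,1,0),axis=1),np.arctan2(*(T[0]-T[3])[1::-1]))
E
python3 m.py
```

```text
[[632.4 229.9  20. ]
 [611.1  -7.4  20. ]
 [466.3   5.2  20. ]
 [484.5 241.3  20. ]] [148.33870028 238.2540241  145.3471706  236.80044341]
c [548.575 117.25 ] yaw -0.08284648563095465
beam ends local [array([ 19.7, 132.6]), array([  20. , -132.9])] [array([579.2, 247.8, 158. ]), array([557.5, -16.8, 158. ])]
shaft [499.8 121.6  55. ] [-49.    0.3] grip [435.5 158.6  79. ] [-116.1   31.9] dist 73.33539391044408
angle 0.30036731732931005
shaft pred [498.7 121.4] hooks [536.6 238.7] [ 5.167e+02 -5.000e-01]
0 [448.3 176.9]
0.1 [443.  171.6]
0.2 [438.3 165.7]
0.25 [436.1 162.7]
0.75 [424.  127.6]
1.4 [435.5  81.1]
1.5 [439.8  75. ]
tray [ 452.65  -291.825   22.   ] [127.11510532 118.89575266 128.25490244 123.2081572 ] -0.2732208178679298
```

>>> {"op": "servo_tool", "data": {
  "rows": [
    [0, 0, -0.4, 0.77, -1, 0, 40],
    [0, 0, -0.4, 0.77, -1, 0, 40],
    [0, 0, -0.4, 0.77, -1, 0, 40],
    [0, 0, -0.4, 0.77, -1, 0, 40],
    [0, 0, -0.4, 0.77, -1, 0, 40],
    [0, 0, -0.4, 0.77, -1, 0, 40]
  ]
}}

```text
t: 0.85
ee_pos: [309.6, -330.0, 222.9]
orientation: [2.751, 1.515, -0.0]
ft_force: [0.3, -0.1, -0.0]
width: 40.3
grasp_force: 0.0
```

```bash
cat >> h.py <<'E'
def go(x,y,z,yaw=None):
    "tool-frame fractions to world TCP x,y,z, with tool-y heading yaw"
    o=ctrl.get_obs(); M=Ro.from_rotvec(o['orientation']).as_matrix(); p=o['ee_pos']
    h=np.arctan2(M[1,1],M[0,1]); out=M.T@(np.array([x,y,z])-p)/200
    dz=0 if yaw is None else -((yaw-h+np.pi)%(2*np.pi)-np.pi)/1.5
    print('t',round(o['t'],2),'tcp',p.round(1),'yhead',h.round(3),'zdn',M[:,2].round(3),'turnz',round(dz,3),'shift',out.round(3))
E
python3 - <<'E'
from h import *
o=ctrl.get_obs(); i=ctrl.camera_info('wrist'); M=Ro.from_rotvec(o['orientation']).as_matrix()
print('cam in tool',M.T@(-i['R'].T@i['t']-o['ee_pos']),(i['R']@M).round(2), o['qpos'].round(2))
go(435.5,158.6,120,1.288)
E
```

```text
cam in tool [ 7.41842891e+01 -1.32491101e-01 -1.62761191e+02] [[ 0.    1.   -0.  ]
 [-0.96  0.   -0.27]
 [-0.27  0.    0.96]] [-0.84  0.17  2.   -0.    0.98 -0.28]
t 0.85 tcp [ 309.6 -330.   222.9] yhead -0.564 zdn [ 0.    -0.001 -1.   ] turnz -1.235 shift [ 2.401 -0.775  0.513]
```

>>> {"op": "servo_tool", "data": {
  "rows": [
    [0, 0, -0.4, 1, -0.32, 0, 26],
    [0, 0, -0.4, 1, -0.32, 0, 26],
    [0, 0, -0.4, 1, -0.32, 0, 26],
    [0, 0, -0.4, 1, -0.32, 0, 26],
    [0, 0, -0.4, 1, -0.32, 0, 26]
  ]
}}

```text
t: 1.48
ee_pos: [363.2, -126.7, 222.8]
orientation: [2.181, 2.261, 0.0]
ft_force: [-0.1, 0.1, 0.5]
width: 26.1
grasp_force: 0.0
```

```bash
python3 -c "
from h import *
go(435.5,158.6,120,1.288)"
```

```text
t 1.48 tcp [ 363.2 -126.7  222.8] yhead 0.036 zdn [ 0. -0. -1.] turnz -0.835 shift [1.413 0.413 0.514]
```

>>> {"op": "servo_tool", "data": {
  "rows": [
    [0, 0, -0.6, 0.9, 0.26, 0, 26],
    [0, 0, -0.6, 0.9, 0.26, 0, 26],
    [0, 0, -0.6, 0.9, 0.26, 0, 26],
    [0, 0, -0.6, 0.9, 0.26, 0, 26],
    [0, 0, -0.6, 0.9, 0.26, 0, 26],
    [0, 0, -0.6, 0.9, 0.26, 0, 26]
  ]
}}

```text
t: 2.22
ee_pos: [408.9, 53.9, 222.6]
orientation: [0.988, 2.982, -0.0]
ft_force: [0.1, 0.2, -0.5]
width: 26.0
grasp_force: 0.0
```

```bash
python3 -c "
from h import *
go(435.5,158.6,130,1.288)"
```

```text
t 2.23 tcp [408.9  53.9 222.6] yhead 0.931 zdn [ 0. -0. -1.] turnz -0.238 shift [0.206 0.499 0.463]
```

>>> {"op": "servo_tool", "data": {
  "rows": [
    [0, 0, -0.24, 0.21, 0.5, 0.46, 26],
    [0, 0, -0.24, 0.21, 0.5, 0.46, 26],
    [0, 0, -0.24, 0.21, 0.5, 0.46, 26],
    [0, 0, -0.24, 0.21, 0.5, 0.46, 26],
    [0, 0, -0.24, 0.21, 0.5, 0.46, 26]
  ]
}}

```text
t: 2.85
ee_pos: [434.1, 159.5, 131.6]
orientation: [0.437, 3.11, 0.0]
ft_force: [-0.9, -0.9, 0.3]
width: 26.1
grasp_force: 0.0
```

Run:
```python
from h import *
go(435.5,158.6,55,1.288)
p,d=snap('wrist','w1'); i=ctrl.camera_info('wrist'); print(i['intrinsics'].tolist() if hasattr(i['intrinsics'],'tolist') else i['intrinsics'])
```

```text
t 2.85 tcp [434.1 159.5 131.6] yhead 1.292 zdn [ 0.001  0.    -1.   ] turnz 0.002 shift [-0.008 -0.003  0.383]
[[371.64829954431775, 0.0, 323.05508068360393], [0.0, 371.64829954431775, 236.4435036881097], [0.0, 0.0, 1.0]]
```

View pics/w1.png

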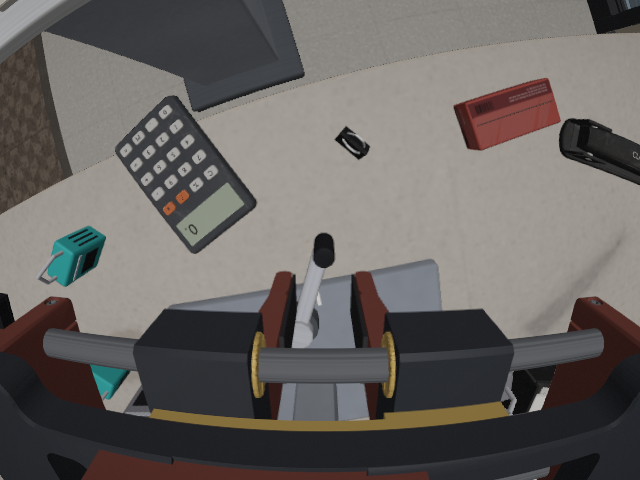

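The wrist view shows the grip top at about (324,240). It lies midway between the fingertips at (283,275) and (362,275). I'll turn that into a position.

```bash
cat >> h.py <<'E'
def wpx(f,u,v,z):
    s=np.load(f'pics/{f}.npz'); K,R_,t=s['K'],s['R'],s['t']; a=(np.array([u,v])-K[:2,2])/K[0,0]; r=np.linalg.norm(a)
    ray=R_.T@np.append(a/r*np.sin(r),np.cos(r)); o=-R_.T@t; return (o+ray*(z-o[2])/ray[2]).round(1)
E
python3 - <<'E'
from h import *
for v in(240,242): 
    g=wpx('w1',324,v,79); print(g,L(g))
E
```

```text
[424.3 164.3  79. ] [-127.7   36.6]
[425.5 163.9  79. ] [-126.5   36.3]
```

Run:
```python
from h import *
for v,z in((256,79),(259,79),(240,47)): 
    g=wpx('w1',323.5,v,z); print(g,L(g), np.linalg.norm(g[:2]-W(-50,0)))
p=np.load('pics/w1.npz')['p'][225:280,323].sum(1); print(p)
```

```text
[434.  161.2  79. ] [-117.8   34.3] 75.96137176223188
[435.8 160.7  79. ] [-116.   34.] 74.16805242151095
[433.1 161.5  47. ] [-118.7   34.5] 76.88543425122859
[474 471 471 470 470 467 468 372 143  66  64  66  69  65  63  67  71  68
  66  63  71  67  70  95 106 103  97  94 100  94  95  89  88  87  90  87
  91  85  87  84  92  86  81 445 454 434 417 417 416 408 418 403 437 469
 376]
```

>>> {"op": "servo_tool", "data": {
  "rows": [
    [0, 0, 0, -0.003, 0.008, 0.2, 26],
    [0, 0, 0, -0.003, 0.008, 0.39, 26],
    [0, 0, 0, -0.003, 0.008, 0.39, 26],
    [0, 0, 0, -0.003, 0.008, 0.39, 20],
    [0, 0, 0, -0.003, 0.008, 0.39, 18],
    [0, 0, 0, -0.003, 0.008, 0.39, 18]
  ]
}}

```text
t: 3.65
ee_pos: [435.4, 161.9, 53.9]
orientation: [0.432, 3.11, 0.001]
ft_force: [0.4, -3.4, 2.1]
width: 18.0
grasp_force: 1.5
```

```bash
cat > arc.py <<'E'
from h import *
import sys
s=W(-50,0); o=ctrl.get_obs(); M=Ro.from_rotvec(o['orientation']).as_matrix(); p=o['ee_pos']
print('t',o['t'],'now angle',.75+np.arctan2(-L(p)[1],-(L(p)[0]+50)),'rad',np.linalg.norm(p[:2]-s),p.round(1),'F',o['ft_force'].round(1),'w',o['width'])
for a in map(float,sys.argv[1:]):
    q=W(-50-75*np.cos(a-.75),-75*np.sin(a-.75)); print(a,q,(M.T@np.array([*(q-p[:2]),0])/200).round(3), 'tool tangent(+)',(M.T@np.array([*(R@[75*np.sin(a-.75),-75*np.cos(a-.75)]/75),0])).round(2))
E
python3 arc.py .27 .45 .6 .75 .9 1.05 1.2 1.35 1.45 1.5
```

```text
t 3.65 now angle 0.263169862363982 rad 75.2025778191571 [435.4 161.9  53.9] F [ 0.4 -3.4  2.1] w 18.02966692482048
0.27 [435.3 161.4] [-0.    -0.003 -0.   ] tool tangent(+) [ 0.28 -0.96 -0.  ]
0.45 [429.2 149.4] [ 0.013 -0.069 -0.   ] tool tangent(+) [ 0.11 -0.99 -0.  ]
0.6 [425.8 138.7] [ 0.014 -0.125 -0.   ] tool tangent(+) [-0.04 -1.   -0.  ]
0.75 [424.  127.6] [ 0.008 -0.181 -0.   ] tool tangent(+) [-0.19 -0.98 -0.  ]
0.9 [423.9 116.4] [-0.007 -0.235 -0.   ] tool tangent(+) [-0.34 -0.94 -0.  ]
1.05 [425.5 105.2] [-0.03  -0.286 -0.   ] tool tangent(+) [-0.47 -0.88  0.  ]
1.2 [428.7  94.5] [-0.06  -0.334 -0.   ] tool tangent(+) [-0.6 -0.8  0. ]
1.35 [433.6  84.3] [-0.097 -0.376 -0.   ] tool tangent(+) [-0.71 -0.7   0.  ]
1.45 [437.6  78. ] [-0.125 -0.401 -0.   ] tool tangent(+) [-0.78 -0.63  0.  ]
1.5 [439.8  75. ] [-0.14  -0.412 -0.   ] tool tangent(+) [-0.81 -0.59  0.  ]
```

>>> {"op": "servo_tool", "data": {
  "rows": [
    [0, 0, 0, 0.01, -0.05, 0, 18],
    [0, 0, -0.03, 0.014, -0.1, 0, 18],
    [0, 0, -0.06, 0.012, -0.155, 0, 18],
    [0, 0, -0.1, 0.003, -0.21, 0, 18],
    [0, 0, -0.14, -0.015, -0.26, 0, 18],
    [0, 0, -0.17, -0.042, -0.31, 0, 18],
    [0, 0, -0.2, -0.08, -0.36, 0, 18],
    [0, 0, -0.23, -0.115, -0.395, 0, 18],
    [0, 0, -0.23, -0.138, -0.411, 0, 18],
    [0, 0, -0.23, -0.138, -0.411, 0, 18]
  ]
}}

```text
t: 4.9
ee_pos: [439.0, 75.2, 52.8]
orientation: [-0.107, 3.139, 0.0]
ft_force: [0.1, 0.4, 0.1]
width: 18.2
grasp_force: 0.0
```

```bash
python3 arc.py 1.4 1.45
python3 - <<'E'
from h import *
snap('top','top1'); p,d=snap('side','side1')
cv2.imwrite('pics/c1.png',np.vstack([cv2.resize(p[190:340,200:360,::-1],None,fx=2,fy=2),cv2.resize(cv2.imread('pics/top1.png')[175:300,190:350],None,fx=2,fy=2)]))
E
```

```text
t 4.9 now angle 1.4913778846283723 rad 75.47737513087665 [439.   75.2  52.8] F [0.1 0.4 0.1] w 18.19471129149599
1.4 [435.5  81.1] [ 0.016  0.031 -0.   ] tool tangent(+) [-0.48 -0.88  0.  ]
1.45 [437.6  78. ] [ 0.006  0.015 -0.   ] tool tangent(+) [-0.52 -0.85  0.  ]
```

View pics/c1.png

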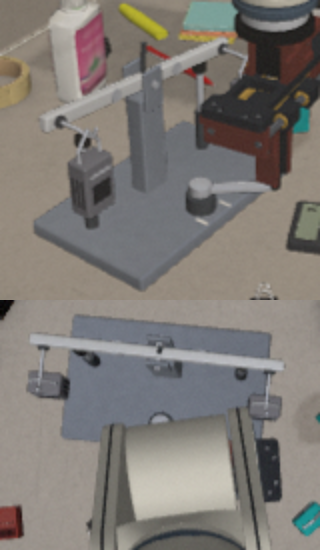

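The lever has gone over and the beam is moving. I'll let it settle and then compare the heights of the beam ends.

>>> {"op": "servo_tool", "data": {
  "rows": [
    [0, 0, 0, 0, 0, 0, 18],
    [0, 0, 0, 0, 0, 0, 18],
    [0, 0, 0, 0, 0, 0, 18],
    [0, 0, 0, 0, 0, 0, 18],
    [0, 0, 0, 0, 0, 0, 18],
    [0, 0, 0, 0, 0, 0, 18],
    [0, 0, 0, 0, 0, 0, 18],
    [0, 0, 0, 0, 0, 0, 18],
    [0, 0, 0, 0, 0, 0, 18],
    [0, 0, 0, 0, 0, 0, 18]
  ]
}}

```text
t: 6.25
ee_pos: [438.8, 75.4, 52.7]
orientation: [-0.109, 3.14, 0.0]
ft_force: [0.4, -0.2, 0.6]
width: 17.9
grasp_force: 0.0
```

```bash
cat > beam.py <<'E'
from h import *
import sys
f=sys.argv[1]; snap('top',f)
for g in('top0',f):
    r=[]
    for y in(125,100,-100,-125):
        best=[]
        for z in range(130,176,2):   # search beam top along model line by depth consistency
            u,v=proj(g,[*W(20,y),z]); 
            P=px(g,int(round(u)),int(round(v)),h=0)
            best.append((abs(P[2]-z),P[2],z))
        r.append((y,min(best)[1]))
    print(g,r)
E
python3 beam.py top2; python3 arc.py 1.45
```

```text
top0 [(125, np.float64(155.8)), (100, np.float64(157.5)), (-100, np.float64(159.4)), (-125, np.float64(154.4))]
top2 [(125, np.float64(174.5)), (100, np.float64(169.3)), (-100, np.float64(144.3)), (-125, np.float64(140.8))]
t 6.3 now angle 1.4867474448677256 rad 75.55409063873834 [438.8  75.4  52.7] F [-0.3  0.1  0.5] w 17.730107282582654
1.45 [437.6  78. ] [0.005 0.013 0.   ] tool tangent(+) [-0.52 -0.85  0.  ]
```

The right end is down by about 0.13 rad, so the right cartridge looks heavier. I'll hold a little longer and confirm it is steady.

>>> {"op": "servo_tool", "data": {
  "rows": [
    [0, 0, 0, 0, 0, 0, 18],
    [0, 0, 0, 0, 0, 0, 18],
    [0, 0, 0, 0, 0, 0, 18],
    [0, 0, 0, 0, 0, 0, 18],
    [0, 0, 0, 0, 0, 0, 18],
    [0, 0, 0, 0, 0, 0, 18],
    [0, 0, 0, 0, 0, 0, 18],
    [0, 0, 0, 0, 0, 0, 18],
    [0, 0, 0, 0, 0, 0, 18],
    [0, 0, 0, 0, 0, 0, 18]
  ]
}}

```text
t: 7.55
ee_pos: [438.8, 75.4, 52.7]
orientation: [0.109, -3.14, -0.0]
ft_force: [0.6, -0.8, 0.5]
width: 17.9
grasp_force: 0.0
```

```bash
python3 beam.py top3; python3 arc.py 1.3 1.1 .9 .7 .55 .4 .3 .2
```

```text
top0 [(125, np.float64(155.8)), (100, np.float64(157.5)), (-100, np.float64(159.4)), (-125, np.float64(154.4))]
top3 [(125, np.float64(173.8)), (100, np.float64(168.3)), (-100, np.float64(145.8)), (-125, np.float64(140.7))]
t 7.6 now angle 1.4867474448677256 rad 75.56677915038549 [438.8  75.4  52.7] F [0.3 0.1 0.9] w 18.260812250369852
1.3 [431.8  87.6] [0.03  0.063 0.   ] tool tangent(+) [-0.39 -0.92 -0.  ]
1.1 [426.4 101.6] [0.053 0.135 0.   ] tool tangent(+) [-0.2  -0.98 -0.  ]
0.9 [423.9 116.4] [0.06 0.21 0.  ] tool tangent(+) [ 0. -1. -0.]
0.7 [424.4 131.3] [0.052 0.284 0.   ] tool tangent(+) [ 0.2  -0.98  0.  ]
0.55 [426.7 142.3] [0.037 0.338 0.   ] tool tangent(+) [ 0.34 -0.94  0.  ]
0.4 [430.7 152.8] [0.013 0.389 0.   ] tool tangent(+) [ 0.48 -0.88  0.  ]
0.3 [434.1 159.5] [-0.006  0.421  0.   ] tool tangent(+) [ 0.57 -0.82  0.  ]
0.2 [438.3 165.7] [-0.029  0.451  0.   ] tool tangent(+) [ 0.65 -0.76  0.  ]
```

>>> {"op": "servo_tool", "data": {
  "rows": [
    [0, 0, 0.03, 0.018, 0.035, 0, 18],
    [0, 0, 0.06, 0.034, 0.08, 0, 18],
    [0, 0, 0.09, 0.048, 0.12, 0, 18],
    [0, 0, 0.12, 0.056, 0.165, 0, 18],
    [0, 0, 0.15, 0.06, 0.21, 0, 18],
    [0, 0, 0.18, 0.058, 0.25, 0, 18],
    [0, 0, 0.2, 0.052, 0.285, 0, 18],
    [0, 0, 0.22, 0.043, 0.32, 0, 18],
    [0, 0, 0.23, 0.034, 0.348, 0, 18],
    [0, 0, 0.23, 0.022, 0.372, 0, 18]
  ]
}}

```text
t: 8.85
ee_pos: [428.3, 149.2, 52.4]
orientation: [-0.431, -3.11, 0.001]
ft_force: [-3.6, -2.9, 0.1]
width: 18.3
grasp_force: 1.8
```

```bash
python3 arc.py .4 .35 .3 .25 .2 .15 .1 .05 0
```

```text
t 8.85 now angle 0.4579106145133971 rad 75.70133389677308 [428.3 149.2  52.4] F [-3.6 -2.9  0.1] w 18.34434064776095
0.4 [430.7 152.8] [-0.007  0.021 -0.   ] tool tangent(+) [ 0.16 -0.99  0.  ]
0.35 [432.3 156.2] [-0.01   0.039 -0.   ] tool tangent(+) [ 0.21 -0.98  0.  ]
0.3 [434.1 159.5] [-0.014  0.058 -0.   ] tool tangent(+) [ 0.25 -0.97  0.  ]
0.25 [436.1 162.7] [-0.019  0.076 -0.   ] tool tangent(+) [ 0.3  -0.95  0.  ]
0.2 [438.3 165.7] [-0.026  0.093 -0.   ] tool tangent(+) [ 0.35 -0.94  0.  ]
0.15 [440.6 168.7] [-0.033  0.111 -0.   ] tool tangent(+) [ 0.4  -0.92  0.  ]
0.1 [443.  171.6] [-0.04   0.128 -0.   ] tool tangent(+) [ 0.44 -0.9   0.  ]
0.05 [445.6 174.3] [-0.049  0.145 -0.   ] tool tangent(+) [ 0.49 -0.87  0.  ]
0.0 [448.3 176.9] [-0.059  0.161 -0.   ] tool tangent(+) [ 0.53 -0.85  0.  ]
```

>>> {"op": "servo_tool", "data": {
  "rows": [
    [0, 0, 0, -0.003, 0.012, 0, 18],
    [0, 0, 0, -0.006, 0.025, 0, 18],
    [0, 0, 0, -0.01, 0.039, 0, 18],
    [0, 0, 0, -0.014, 0.055, 0, 18]
  ]
}}

```text
t: 9.35
ee_pos: [435.1, 159.3, 52.7]
orientation: [0.432, 3.112, 0.0]
ft_force: [-2.5, -2.4, -0.2]
width: 17.9
grasp_force: 1.5
```

```bash
python3 arc.py .3 .25 .2 .15 .1
```

```text
t 9.35 now angle 0.29600809574040954 rad 74.03472994312708 [435.1 159.3  52.7] F [-2.5 -2.4 -0.2] w 17.919063316711096
0.3 [434.1 159.5] [ 0.005 -0.    -0.   ] tool tangent(+) [ 0.25 -0.97 -0.  ]
0.25 [436.1 162.7] [-0.     0.018  0.   ] tool tangent(+) [ 0.3  -0.95 -0.  ]
0.2 [438.3 165.7] [-0.007  0.035  0.   ] tool tangent(+) [ 0.35 -0.94 -0.  ]
0.15 [440.6 168.7] [-0.014  0.053  0.   ] tool tangent(+) [ 0.4  -0.92 -0.  ]
0.1 [443.  171.6] [-0.021  0.07   0.   ] tool tangent(+) [ 0.44 -0.9  -0.  ]
```

>>> {"op": "servo_tool", "data": {
  "rows": [
    [0, 0, 0, -0.001, 0.006, 0, 18],
    [0, 0, 0, -0.001, 0.011, 0, 18],
    [0, 0, 0, -0.002, 0.015, 0, 18]
  ]
}}

```text
t: 9.72
ee_pos: [436.5, 162.0, 52.7]
orientation: [0.432, 3.111, 0.0]
ft_force: [-1.0, -3.6, -1.7]
width: 18.3
grasp_force: 1.6
```

>>> {"op": "servo_tool", "data": {
  "rows": [
    [0, 0, 0, -0.002, 0.005, 0, 18],
    [0, 0, 0, -0.003, 0.008, 0, 18],
    [0, 0, 0, -0.003, 0.008, 0, 18]
  ]
}}

```text
t: 10.1
ee_pos: [437.2, 163.3, 52.7]
orientation: [0.432, 3.112, 0.0]
ft_force: [-2.0, -1.3, -0.3]
width: 17.7
grasp_force: 1.3
```

>>> {"op": "servo_tool", "data": {
  "rows": [
    [0, 0, 0, -0.001, 0.004, 0, 18],
    [0, 0, 0, -0.003, 0.008, 0, 18],
    [0, 0, 0, -0.003, 0.008, 0, 18]
  ]
}}

```text
t: 10.48
ee_pos: [438.1, 164.7, 52.7]
orientation: [-0.432, -3.112, -0.0]
ft_force: [-2.2, -2.2, 0.0]
width: 18.0
grasp_force: 1.2
```

>>> {"op": "servo_tool", "data": {
  "rows": [
    [0, 0, 0, -0.001, 0.004, 0, 18],
    [0, 0, 0, -0.003, 0.008, 0, 18],
    [0, 0, 0, -0.003, 0.008, 0, 18]
  ]
}}

```text
t: 10.85
ee_pos: [438.8, 165.9, 52.6]
orientation: [-0.432, -3.111, 0.001]
ft_force: [-3.4, -3.6, 3.1]
width: 18.2
grasp_force: 2.1
```

>>> {"op": "servo_tool", "data": {
  "rows": [
    [0, 0, 0, -0.001, 0.003, 0, 18],
    [0, 0, 0, -0.002, 0.005, 0, 18],
    [0, 0, 0, -0.002, 0.005, 0, 18]
  ]
}}

```text
t: 11.22
ee_pos: [439.2, 166.6, 52.6]
orientation: [-0.432, -3.111, 0.001]
ft_force: [-3.8, -4.4, 2.5]
width: 18.1
grasp_force: 2.5
```

>>> {"op": "servo_tool", "data": {
  "rows": [
    [0, 0, 0, -0.001, 0.003, 0, 18],
    [0, 0, 0, -0.002, 0.005, 0, 18],
    [0, 0, 0, -0.002, 0.005, 0, 18]
  ]
}}

```text
t: 11.6
ee_pos: [439.7, 167.3, 52.6]
orientation: [-0.431, -3.11, 0.002]
ft_force: [-5.6, -5.0, 2.9]
width: 18.3
grasp_force: 3.0
```

```bash
python3 arc.py .2 .15 .1 .05 0; python3 beam.py top4
```

```text
t 11.6 now angle 0.17200076784444396 rad 74.78412828533092 [439.7 167.3  52.6] F [-5.6 -5.   2.9] w 18.303249680637784
0.2 [438.3 165.7] [ 0.004 -0.01   0.   ] tool tangent(+) [ 0.35 -0.94  0.  ]
0.15 [440.6 168.7] [-0.003  0.008 -0.   ] tool tangent(+) [ 0.4  -0.92  0.  ]
0.1 [443.  171.6] [-0.01   0.025 -0.   ] tool tangent(+) [ 0.44 -0.9   0.  ]
0.05 [445.6 174.3] [-0.019  0.042 -0.   ] tool tangent(+) [ 0.49 -0.87  0.  ]
0.0 [448.3 176.9] [-0.029  0.058 -0.   ] tool tangent(+) [ 0.53 -0.85  0.  ]
top0 [(125, np.float64(155.8)), (100, np.float64(157.5)), (-100, np.float64(159.4)), (-125, np.float64(154.4))]
top4 [(125, np.float64(159.4)), (100, np.float64(154.6)), (-100, np.float64(155.4)), (-125, np.float64(157.2))]
```

The force is rising: about 7.4 N tangential against roughly 3 N of friction. The beam is level, so I'll go on gently to about 10 N.

>>> {"op": "servo_tool", "data": {
  "rows": [
    [0, 0, 0, -0.001, 0.003, 0, 18],
    [0, 0, 0, -0.002, 0.005, 0, 18],
    [0, 0, 0, -0.002, 0.005, 0, 18]
  ]
}}

```text
t: 12.02
ee_pos: [440.0, 168.0, 52.5]
orientation: [-0.431, -3.11, 0.002]
ft_force: [-4.5, -5.8, 5.1]
width: 18.1
grasp_force: 3.5
```

>>> {"op": "servo_tool", "data": {
  "rows": [
    [0, 0, 0, -0.001, 0.002, 0, 18],
    [0, 0, 0, -0.001, 0.003, 0, 18],
    [0, 0, 0, -0.001, 0.003, 0, 18]
  ]
}}

```text
t: 12.4
ee_pos: [440.3, 168.4, 52.5]
orientation: [-0.431, -3.11, 0.003]
ft_force: [-5.6, -7.0, 4.5]
width: 17.8
grasp_force: 3.9
```

```bash
python3 arc.py .2 .15 .1 .05 0
```

```text
t 12.4 now angle 0.15608467895612244 rad 74.97296716857338 [440.3 168.4  52.5] F [-5.6 -7.   4.5] w 17.796181105199032
0.2 [438.3 165.7] [ 0.006 -0.015  0.   ] tool tangent(+) [ 0.35 -0.94  0.  ]
0.15 [440.6 168.7] [-0.001  0.002 -0.   ] tool tangent(+) [ 0.4  -0.92  0.  ]
0.1 [443.  171.6] [-0.009  0.019 -0.   ] tool tangent(+) [ 0.44 -0.9   0.  ]
0.05 [445.6 174.3] [-0.018  0.036 -0.   ] tool tangent(+) [ 0.49 -0.87  0.  ]
0.0 [448.3 176.9] [-0.027  0.052 -0.   ] tool tangent(+) [ 0.53 -0.85  0.  ]
```

>>> {"op": "servo_tool", "data": {
  "rows": [
    [0, 0, 0, -0.001, 0.003, 0, 18],
    [0, 0, 0, -0.002, 0.005, 0, 18],
    [0, 0, 0, -0.002, 0.005, 0, 18],
    [0, 0, 0, -0.002, 0.005, 0, 18]
  ]
}}

```text
t: 12.9
ee_pos: [440.7, 169.0, 52.5]
orientation: [-0.431, -3.109, 0.003]
ft_force: [-5.9, -8.0, 5.1]
width: 18.2
grasp_force: 4.3
```

```bash
python3 arc.py .2
```

```text
t 12.9 now angle 0.14538149593488325 rad 75.07081356740709 [440.7 169.   52.5] F [-5.9 -8.   5.1] w 18.226052509272463
0.2 [438.3 165.7] [ 0.007 -0.019  0.   ] tool tangent(+) [ 0.35 -0.94  0.  ]
```

>>> {"op": "servo_tool", "data": {
  "rows": [
    [0, 0, 0, 0, 0, 0, 32],
    [0, 0, 0, 0.004, -0.01, 0, 34],
    [0, 0, 0, 0.004, -0.01, 0, 34],
    [0, 0, 0, 0.004, -0.01, 0, 34]
  ]
}}

```text
t: 13.4
ee_pos: [441.4, 168.5, 52.8]
orientation: [0.432, 3.111, 0.001]
ft_force: [0.3, 0.5, -0.3]
width: 34.1
grasp_force: 0.0
```

```bash
python3 arc.py .145; python3 beam.py top5
```

```text
t 13.4 now angle 0.1455625670131636 rad 74.22893771519591 [441.4 168.5  52.8] F [ 0.3  0.5 -0.3] w 34.077983724709014
0.145 [440.8 169. ] [ 0.003  0.001 -0.   ] tool tangent(+) [ 0.4  -0.92 -0.  ]
top0 [(125, np.float64(155.8)), (100, np.float64(157.5)), (-100, np.float64(159.4)), (-125, np.float64(154.4))]
top5 [(125, np.float64(158.4)), (100, np.float64(153.4)), (-100, np.float64(154.4)), (-125, np.float64(158.3))]
```

>>> {"op": "servo_tool", "data": {
  "rows": [
    [0, 0, 0, 0.003, 0.001, -0.25, 34],
    [0, 0, 0, 0.003, 0.001, -0.5, 34],
    [0, 0, 0, 0.003, 0.001, -0.84, 60],
    [0, 0, 0, 0.003, 0.001, -0.84, 60],
    [0, 0, 0, 0.003, 0.001, -0.84, 60]
  ]
}}

```text
t: 14.08
ee_pos: [440.3, 168.7, 220.7]
orientation: [0.432, 3.111, 0.001]
ft_force: [-0.3, -0.4, -0.4]
width: 58.7
grasp_force: 0.0
```

```bash
python3 -c "
from h import *
go(*W(-80,-121),225,np.pi/2+th)"
```

```text
t 14.07 tcp [440.3 168.7 220.7] yhead 1.295 zdn [ 0.001  0.    -1.   ] turnz -0.129 shift [-0.314 -0.77  -0.022]
```

>>> {"op": "servo_tool", "data": {
  "rows": [
    [0, 0, -0.13, -0.31, -0.77, 0, 60],
    [0, 0, -0.13, -0.31, -0.77, 0, 60],
    [0, 0, -0.13, -0.31, -0.77, 0, 60],
    [0, 0, -0.13, -0.31, -0.77, 0, 60],
    [0, 0, -0.13, -0.31, -0.77, 0, 60]
  ]
}}

```text
t: 14.7
ee_pos: [457.1, 3.8, 219.1]
orientation: [-0.128, -3.136, -0.0]
ft_force: [-0.9, 0.4, 0.3]
width: 60.1
grasp_force: 0.0
```

Run:
```python
from h import *
go(*W(-22,-120),225,np.pi/2+th)
snap('wrist','w2')
q=cv2.imread('pics/top5.png'); w=cv2.imread('pics/w2.png')
cv2.imwrite('pics/c2.png',np.hstack([cv2.resize(q[200:245,300:345],(400,400),interpolation=cv2.INTER_CUBIC),cv2.resize(w[220:420,220:420],(400,400))]))
```

```text
t 14.7 tcp [457.1   3.8 219.1] yhead 1.489 zdn [-0.003  0.    -1.   ] turnz 0.001 shift [-0.299  0.003 -0.03 ]
```

View pics/c2.png

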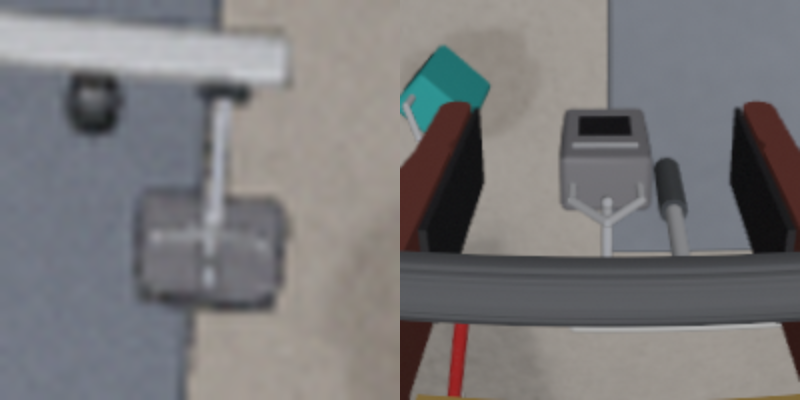

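The left crop (top view) shows the right box with its top face from about (138,190) to (283,300). The right crop (wrist view) shows the box top with front corners at (566,157) and (652,157), and back corners near (562,208) and (647,208). It hangs straight, with the turquoise one clear to the side.

Run:
```python
from h import *
P=[wpx('w2',(u-400)/2+220,v/2+220,126) for u,v in[(566,157),(652,157),(562,208),(647,208)]]
for q in P: print(q,L(q))
print('mean',np.mean(P,0),L(np.mean(P,0)))
for u,v in((211,240),): q=px('top5',u/8.89+300,v/8.89+200,z=126); print('top',q,L(q))
s=np.load('pics/top5.npz'); print(s['d'][224:236,316:332:2].round())
go(*np.mean(P,0)[:2],92,np.pi/2+th)
```

```text
[502.7 -14.  126. ] [ -34.9 -134.6]
[505.3  18.5 126. ] [ -35. -102.]
[524.6 -17.8 126. ] [ -12.7 -136.6]
[527.2  15.3 126. ] [ -12.9 -103.4]
mean [5.1495e+02 5.0000e-01 1.2600e+02] [ -23.8 -119.1]
top [516.5  -1.2 126. ] [ -22.2 -120.7]
[[1005. 1006.    0. 1005.  979. 1003. 1001. 1005.]
 [1006.  987.  983.  978.  976. 1005. 1004. 1004.]
 [1006.  992.  981.  977.  975.  980.  988. 1006.]
 [1008. 1008. 1002. 1004.  977. 1002.  986.  993.]
 [1006. 1003. 1007. 1004.  981. 1005. 1002. 1003.]
 [1004. 1004. 1003. 1001.  979. 1007. 1003. 1005.]
 [1004. 1003. 1004. 1003.  970. 1005. 1003. 1002.]
 [1005. 1005. 1004. 1005. 1003. 1005. 1004. 1004.]
 [1016. 1013. 1007. 1003. 1003. 1007. 1004. 1003.]
 [1044. 1029. 1026. 1025. 1014. 1013. 1014. 1014.]
 [1108. 1106. 1106. 1127. 1041. 1038. 1040. 1047.]
 [1107. 1106. 1105. 1128. 1123. 1125. 1126. 1127.]]
t 14.75 tcp [457.2   4.3 219.5] yhead 1.49 zdn [-0.002  0.    -1.   ] turnz 0.002 shift [-0.291  0.004  0.637]
```

>>> {"op": "servo_tool", "data": {
  "rows": [
    [0, 0, 0, -0.292, 0.003, 0, 60],
    [0, 0, 0, -0.292, 0.003, 0, 60],
    [0, 0, 0, -0.292, 0.003, 0.2, 60],
    [0, 0, 0, -0.292, 0.003, 0.4, 60],
    [0, 0, 0, -0.292, 0.003, 0.55, 60],
    [0, 0, 0, -0.292, 0.003, 0.625, 60],
    [0, 0, 0, -0.292, 0.003, 0.625, 60],
    [0, 0, 0, -0.292, 0.003, 0.625, 60]
  ]
}}

```text
t: 15.75
ee_pos: [516.9, -0.3, 96.6]
orientation: [0.126, 3.138, 0.0]
ft_force: [-0.5, 0.0, 0.3]
width: 59.8
grasp_force: 0.0
```

```bash
python3 -c "
from h import *
go(515.5,0,94,np.pi/2+th); print(ctrl.get_obs()['ft_force'])"
```

```text
t 15.75 tcp [ 5.169e+02 -3.000e-01  9.660e+01] yhead 1.49 zdn [ 0.002 -0.    -1.   ] turnz 0.002 shift [0.007 0.001 0.013]
[-0.53657723  0.01463576  0.34522329]
```

>>> {"op": "servo_tool", "data": {
  "rows": [
    [0, 0, 0, 0, 0, 0.01, 48],
    [0, 0, 0, 0, 0, 0.01, 40],
    [0, 0, 0, 0, 0, 0.01, 34],
    [0, 0, 0, 0, 0, 0.01, 32],
    [0, 0, 0, 0, 0, 0.01, 32],
    [0, 0, 0, 0, 0, 0.01, 32]
  ]
}}

```text
t: 16.5
ee_pos: [516.5, -0.7, 93.8]
orientation: [0.127, 3.139, -0.0]
ft_force: [0.4, -1.7, 2.1]
width: 35.8
grasp_force: 29.9
```

>>> {"op": "servo_tool", "data": {
  "rows": [
    [0, 0, 0, 0, 0, -0.03, 32],
    [0, 0, 0, 0, 0, -0.06, 32],
    [0, 0, 0, 0, 0, -0.085, 32],
    [0, 0, 0, 0, 0, -0.085, 32],
    [0, 0, 0, 0, 0, -0.085, 32]
  ]
}}

```text
t: 17.12
ee_pos: [516.2, -0.5, 110.7]
orientation: [-0.127, -3.139, -0.0]
ft_force: [0.3, 1.0, -1.9]
width: 35.7
grasp_force: 29.9
```

Run:
```python
from h import *
go(515.5,0,113,np.pi/2+th)
p,_=snap('side','side2'); cv2.imwrite('pics/c3.png',cv2.resize(p[170:330,190:390,::-1],(800,640),interpolation=cv2.INTER_CUBIC)[:600])
```

```text
t 17.12 tcp [ 5.162e+02 -5.000e-01  1.107e+02] yhead 1.49 zdn [-0.  0. -1.] turnz 0.001 shift [ 0.004  0.002 -0.012]
```

View pics/c3.png

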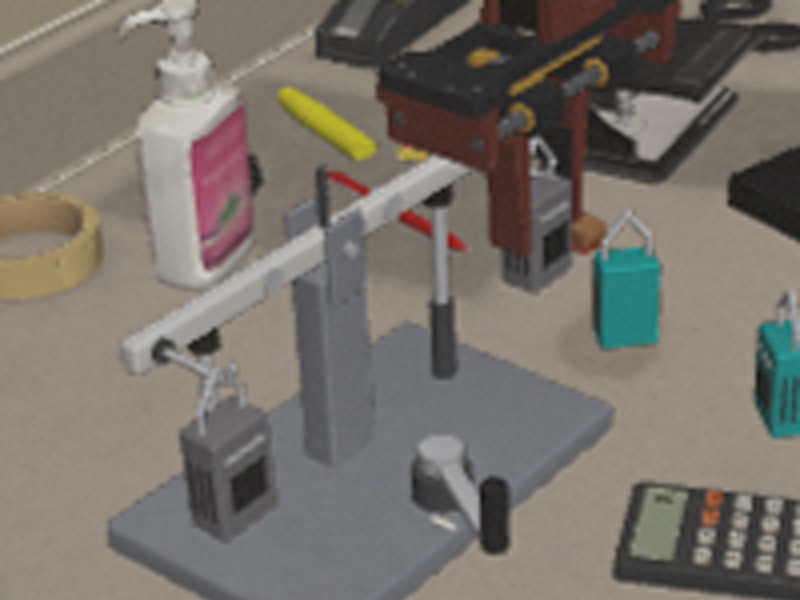

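The bail sits about 17 mm above its seat (near (540,150) in the crop) and the left cartridge hangs still. Next I draw it to the front.

>>> {"op": "servo_tool", "data": {
  "rows": [
    [0, 0, 0, 0.06, 0, 0, 32],
    [0, 0, 0, 0.13, 0, 0, 32],
    [0, 0, 0, 0.2, 0, 0, 32],
    [0, 0, 0, 0.26, 0, 0, 32],
    [0, 0, 0, 0.26, 0, -0.15, 32],
    [0, 0, 0, 0.26, 0, -0.3, 32],
    [0, 0, 0, 0.26, 0, -0.4, 32],
    [0, 0, 0, 0.26, 0, -0.4, 32]
  ]
}}

```text
t: 18.18
ee_pos: [465.0, 3.7, 191.9]
orientation: [0.127, 3.136, 0.0]
ft_force: [0.3, 0.7, -2.2]
width: 35.9
grasp_force: 29.9
```

```bash
python3 - <<'E'
from h import *
o=ctrl.get_obs(); print(o['ft_force'],o['width'],o['grasp_force'])
T=np.array([px('top0',u,v,z=22) for u,v in[(426,227),(474,239),(462,291),(412,278)]]).mean(0); print(T)
go(T[0],T[1],190,-.27+np.pi/2)
E
python3 beam.py top6
```

```text
[ 0.32526236  0.71112591 -2.22857274] 35.90158062773677 29.90066170692444
[ 452.65  -291.825   22.   ]
t 18.18 tcp [465.    3.7 191.9] yhead 1.49 zdn [ 0.003 -0.    -1.   ] turnz 0.126 shift [-0.057 -1.478  0.009]
top0 [(125, np.float64(155.8)), (100, np.float64(157.5)), (-100, np.float64(159.4)), (-125, np.float64(154.4))]
top6 [(125, np.float64(157.4)), (100, np.float64(157.4)), (-100, np.float64(155.7)), (-125, np.float64(156.5))]
```

>>> {"op": "servo_tool", "data": {
  "rows": [
    [0, 0, 0, -0.03, -0.25, 0, 32],
    [0, 0, 0, -0.03, -0.5, 0, 32],
    [0, 0, 0, -0.03, -0.75, 0, 32],
    [0, 0, 0, -0.03, -0.9, 0, 32],
    [0, 0, 0, -0.03, -0.9, 0, 32]
  ]
}}

```text
t: 18.85
ee_pos: [454.9, -177.5, 189.3]
orientation: [-0.132, -3.137, -0.001]
ft_force: [0.9, 0.1, -1.5]
width: 35.9
grasp_force: 29.9
```

Run:
```python
from h import *
go(452.6,-291.8,60,-.27+np.pi/2)
```

```text
t 18.85 tcp [ 454.9 -177.5  189.3] yhead 1.487 zdn [-0.002  0.001 -1.   ] turnz 0.124 shift [-0.038 -0.571  0.646]
```

>>> {"op": "servo_tool", "data": {
  "rows": [
    [0, 0, 0.12, -0.038, -0.25, 0, 32],
    [0, 0, 0.12, -0.038, -0.45, 0, 32],
    [0, 0, 0.12, -0.038, -0.57, 0.1, 32],
    [0, 0, 0.12, -0.038, -0.57, 0.3, 32],
    [0, 0, 0.12, -0.038, -0.57, 0.5, 32],
    [0, 0, 0.12, -0.038, -0.57, 0.66, 32],
    [0, 0, 0.12, -0.038, -0.57, 0.68, 32],
    [0, 0, 0.12, -0.038, -0.57, 0.68, 32],
    [0, 0, 0.12, -0.038, -0.57, 0.68, 32]
  ]
}}

```text
t: 19.98
ee_pos: [455.2, -290.7, 55.9]
orientation: [0.408, 3.113, -0.001]
ft_force: [0.1, 0.3, -1.7]
width: 35.7
grasp_force: 29.9
```

Run:
```python
from h import *
go(452.6,-291.8,30,-.27+np.pi/2)
p,_=snap('top','top7'); q,_=snap('wrist','w3')
cv2.imwrite('pics/c4.png',np.hstack([cv2.resize(p[200:310,380:490,::-1],(400,400)),cv2.resize(q[100:480,130:510,::-1],(400,400))]))
```

```text
t 19.98 tcp [ 455.2 -290.7   55.9] yhead 1.31 zdn [ 0.002 -0.001 -1.   ] turnz 0.006 shift [ 0.011 -0.009  0.13 ]
```

View pics/c4.png

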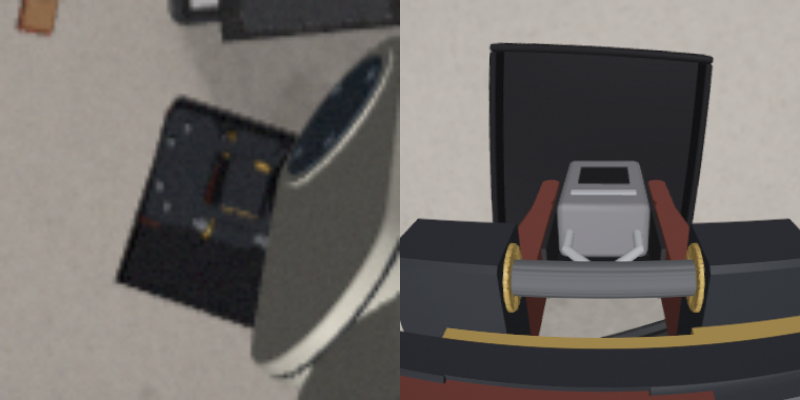

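The wrist view shows the box between the fingers at (603,210), centred across the tray walls at x = 492 and 710. Now I lower it and watch for contact.

>>> {"op": "servo_tool", "data": {
  "rows": [
    [0, 0, 0, 0.01, -0.01, 0.05, 32],
    [0, 0, 0, 0.01, -0.01, 0.1, 32],
    [0, 0, 0, 0.01, -0.01, 0.12, 32],
    [0, 0, 0, 0.01, -0.01, 0.128, 32],
    [0, 0, 0, 0.01, -0.01, 0.128, 32]
  ]
}}

```text
t: 20.7
ee_pos: [451.5, -291.3, 30.8]
orientation: [-0.408, -3.114, -0.001]
ft_force: [-6.0, 5.9, 27.6]
width: 35.7
grasp_force: 30.0
```

>>> {"op": "servo_tool", "data": {
  "rows": [
    [0, 0, 0, 0, 0, 0.004, 32],
    [0, 0, 0, 0, 0, 0.008, 32],
    [0, 0, 0, 0, 0, 0.008, 32]
  ]
}}

```text
t: 21.08
ee_pos: [452.1, -291.5, 30.4]
orientation: [0.409, 3.115, 0.001]
ft_force: [-8.0, 9.7, 40.6]
width: 36.0
grasp_force: 30.0
```

On the floor already at TCP 31 mm. I'll ease off, then open.

>>> {"op": "servo_tool", "data": {
  "rows": [
    [0, 0, 0, 0, 0, -0.008, 32],
    [0, 0, 0, 0, 0, -0.013, 32],
    [0, 0, 0, 0, 0, -0.013, 32]
  ]
}}

```text
t: 21.45
ee_pos: [452.0, -291.7, 30.5]
orientation: [0.409, 3.115, 0.001]
ft_force: [-1.8, 4.8, 10.7]
width: 36.1
grasp_force: 30.0
```

Run:
```python
from h import *
o=ctrl.get_obs(); print(o['ft_force'].round(1),o['ee_pos'].round(1))
snap('wrist','w4')
for v,n in((45,'near edge L'),): pass
```

```text
[-1.8  4.8 10.7] [ 452.  -291.7   30.5]
```

>>> {"op": "servo_tool", "data": {
  "rows": [
    [0, 0, 0, 0, 0, -0.004, 32],
    [0, 0, 0, 0, 0, -0.004, 40],
    [0, 0, 0, 0, 0, -0.004, 48],
    [0, 0, 0, 0, 0, -0.004, 54],
    [0, 0, 0, 0, 0, -0.004, 54],
    [0, 0, 0, 0, 0, -0.15, 54],
    [0, 0, 0, 0, 0, -0.4, 54],
    [0, 0, 0, 0, 0, -0.7, 54],
    [0, 0, 0, 0, 0, -0.9, 54],
    [0, 0, 0, 0, 0, -0.9, 54]
  ]
}}

```text
t: 22.75
ee_pos: [453.6, -293.1, 213.5]
orientation: [0.408, 3.109, -0.005]
ft_force: [0.5, -0.2, -0.0]
width: 54.4
grasp_force: 0.0
```

>>> {"op": "servo_tool", "data": {
  "rows": [
    [0, 0, 0, 0.4, -0.6, 0, 54],
    [0, 0, 0, 0.4, -0.6, 0, 54],
    [0, 0, 0, 0.4, -0.6, 0, 54],
    [0, 0, 0, 0.4, -0.6, 0, 54]
  ]
}}

```text
t: 23.25
ee_pos: [342.7, -387.3, 209.1]
orientation: [-0.412, -3.113, -0.002]
ft_force: [0.9, 0.3, -0.3]
width: 54.0
grasp_force: 0.0
```

```bash
python3 beam.py top8
python3 - <<'E'
from h import *
o=ctrl.get_obs(); print(o['ee_pos'].round(1))
p=np.load('pics/top8.npz')['p']; s,_=snap('side','side3')
cv2.imwrite('pics/c5.png',np.hstack([cv2.resize(p[200:310,380:490,::-1],(300,300)),cv2.resize(s[180:340,200:450,::-1],(500,320))[:300]]))
E
```

```text
top0 [(125, np.float64(155.8)), (100, np.float64(157.5)), (-100, np.float64(159.4)), (-125, np.float64(154.4))]
top8 [(125, np.float64(157.2)), (100, np.float64(156.3)), (-100, np.float64(153.9)), (-125, np.float64(155.2))]
[ 343.6 -386.8  209.3]
```

View pics/c5.png

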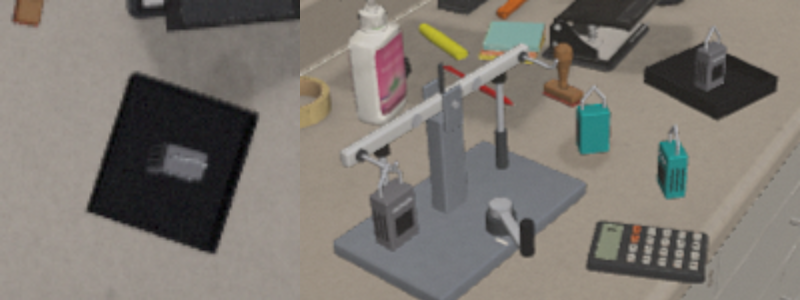

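The cartridge stands upright mid-tray at (180,163), the lighter one hangs on the left, and the beam is level. I'm handing the job in.

```bash
python3 -c "
from workcell import ctrl
print(ctrl.close_job())"
```

```text
the job is handed in; nothing more can be done
None
```

The right-hand cartridge proved heavier and now stands upright near the middle of the tray; the lighter one still hangs on the left and the beam looks level, clamped at about 10 N on the lever. The job is handed in at about 23 s, but no verdict came back and I couldn't read the cradle force directly.

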